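Put the plug gauge away in the cupboard door

TASK

Pull the small grey cupboard's door wide open by its handle, lay the plug gauge flat and lengthwise in the middle of the shallow tray on the inside of the door and let go of it, then swing the door fully shut with the gauge still lying so in the tray. Leave the brush, the pliers and the grease tin where they are.

Things in the scene. Friction and masses are not known exactly. Their poses are not given: they have to be found in the camera images.
- cupboard: Small grey painted steel cupboard fixed to the bench, 100 deep x 196 wide x 185 mm high, flat roof. Origin: centre of its underside on the bench; its x axis points from the front to the back, y to the left as seen by someone facing the front, z up. The one door covers the front, hinged on its right (-y) side.
- door (a joint): Angle of the cupboard door, rad: 0 fully shut (a firm stop), grows as the free left edge swings out towards the robot, stop at 1.75. Hinge axis vertical. No latch: a friction hinge holds the door wherever it is left; it takes about 1 N at the handle to move. Door panel 188 wide, 168 high, 16 thick, from 12 to 180 mm above the bench.
- door_hinge (a point): Point on the door's vertical hinge axis, mid-thickness of the panel, 180 mm above the bench (the door's top edge). It turns with the door: y axis along the panel from hinge to free edge, x axis from the panel to its inner face side (into the cupboard when shut), z up.
- handle_top (a point): Centre of the top end of the handle, 180 mm above the bench; axes as door_hinge, offset from it x -53, y +164 mm. The handle is a vertical round steel bar, 12 mm thick, 128 long, its axis 45 mm off the door's outer face. Two 8 mm posts join it to the door 50 and 100 mm below its top, so the upper 45 mm stand free all round and can be pinched from above in any direction.
- tray_floor (a point): Centre of the floor of the light grey tray on the door's inner face, 125 mm above the bench, 55 below the door's top edge; axes as door_hinge. Inside 78 mm wide (x, from panel to outer lip) and 128 long (y, along the door); lips 15 mm high, 3 thick on the three free sides. Offset from door_hinge x +47, y +87 mm. Clear of the roof at door angles above about 1.1 rad.
- gauge: Steel plug gauge lying on the bench left of the cupboard's front, a bar 116 mm long, 20 mm wide, 17 mm high, 0.12 kg: a hexagonal grip 74 mm long in the middle with thinner gauging ends. Origin: centre of its underside; y axis along its length, z up. Grasp across its 20 mm width near the middle.
- gauge_center (a point): Centre of the gauge, 8.5 mm above its origin; axes as the gauge.
- dust_brush: Flat dusting brush with wooden handle, 162 x 29 x 11 mm, lying on the bench, y axis along its length; origin at the centre of its underside. Bystander.
- pliers_1: Combination pliers with blue handles, 167 x 50 x 13 mm, lying on the bench, y axis along their length; origin at the centre of their underside. Bystander.
- tin: Flat round grease tin, 62 mm across, 34 mm high, standing on the bench; origin at the centre of its underside. Bystander.
Not all that is in view belongs to the job. Of the things like the gauge, leave any that is purple; of the rest the smaller one is meant.

How it is judged (in metres and radians):
On the way, in this order (a step that is already met when the one before it is completed fails the run):
1. the door is being pulled open with the fingers on its handle (past 0.2 rad) (value of joint door above 0.2 rad and contact force between the fingers and door_c0 above 0.3 N).
2. the door is wide open (past 1.15 rad) (value of joint door above 1.15 rad), for 0.2 s.
3. the gauge lies released in the tray of the open door (x of gauge_center in the frame of tray_floor between -0.039 and 0.039 m and y of gauge_center in the frame of tray_floor between -0.02 and 0.02 m and z of gauge_center in the frame of tray_floor between 0 and 0.016 m and angle between the y axis of gauge and the y axis of tray_floor, either way round below 0.35 rad and contact force between the fingers and gauge below 0.2 N and linear speed of gauge below 0.02 m/s and value of joint door above 0.8 rad), for 0.2 s.
At the end, for the whole second after the job is handed in: The door is shut (below 0.06 rad) and at rest, and the gauge lies still and released on the tray floor, lengthwise within 0.35 rad, its centre within 20 mm of the tray's middle along the tray and inside its lips across it (value of joint door below 0.06 rad and velocity of joint door between -0.02 and 0.02 rad/s and x of gauge_center in the frame of tray_floor between -0.039 and 0.039 m and y of gauge_center in the frame of tray_floor between -0.02 and 0.02 m and z of gauge_center in the frame of tray_floor between 0 and 0.016 m and angle between the y axis of gauge and the y axis of tray_floor, either way round below 0.35 rad and contact force between the fingers and gauge below 0.2 N and linear speed of gauge below 0.02 m/s); the robot touches nothing.
It fails at once if the brush moved by more than 30 mm (distance of dust_brush from where it was at the start of the episode above 0.03 m).
It fails at once if the pliers moved by more than 30 mm (distance of pliers_1 from where it was at the start of the episode above 0.03 m).
It fails at once if the tin moved by more than 30 mm (distance of tin from where it was at the start of the episode above 0.03 m).
It also fails if it takes over 72 s, if anything falls off the work surface, if the arm or the gripper's body presses on something with over 40 N, if the wrist force passes 120 N, or if a joint passes its speed limit or range.

ROBOT

A 6-joint arm with a two-finger parallel gripper is mounted at the origin on a cart in front of the work surface, level with it; the furniture and walls round the work are solid. World frame = base frame: x ahead of the robot, y to its left, z up, the work surface at z = 0. Lengths are in mm, angles in rad, forces in N, time in s.
With the tool pointing down it reaches from about 350 to 875 mm from the base axis. Payload 4.2 kg.
Tool frame: the origin (TCP) lies between the finger pads; the fingertips stand 8 mm ahead of it and the grasp point (between the pads) lies 11 mm behind it; z points along the fingers, y is the line along which they close (so a half turn about z gives the same grasp; the last joint's range is limited). The gripper opens to 87 mm and grips with 3 to 60 N. Pads are 19 mm wide; open, the fingers measure 117 mm over their backs; the gripper's body (75 mm by 190 mm) begins 51 mm behind the grasp point.
Start: joints at [1.493, 0.385, 0.008, 0, -1.194, -0.259], TCP at [206.51, 589.875, 230.55] pointing down, gripper open.
Joint ranges: [-3.14, 3.14], [-1.21, 2.06], [-1.07, 1.41], [-3.16, 2.05], [-2.99, -0.16], [-3.1, 3.1]. Speed limits (rad/s): [2.79, 2.79, 3.14, 3.14, 3.14, 3.14].

INTERFACE

Orientations are given as a unit quaternion [x, y, z, w].
In Python, from workcell import telemetry, optics, r gives the robot as it stands. The module is installed in compiled form; this text tells all that it offers.
- The arm moves only by the tool servo_tool, never from a script. Its argument "plan" is a list that holds one entry, the list of rows, each a list of 6 numbers: the shift along the tool's x, y, z normalised to -1 to 1, where 1 is 200 mm, then the turn, a rotation vector about the tool's x, y, z normalised to -1 to 1, where 1 is pi rad. In form: [[[x, y, z, ax, ay, az], ...]]. A call has exactly 10 rows; each row shifts and turns the commanded pose from where the row before left it, along the tool's axes as they then stand; what a row does not reach is not made up. A row lasts 1/10 s, in which the tool goes at most 50 mm and 8.59 degrees, less where a joint would pass 70% of its speed; a pose out of reach is approached as far as the arm can. A call with a number of a shift or a turn outside -1 to 1 is refused whole. A call with a gripper value outside its range is refused whole. "hand" is the opening, from 0 (shut) to 1 (fully open), set as the call begins (left out, the last holds). The fingers move at their own pace and stop on an object; "force" is the grip in N (left out, the last holds). Time passes only in rows, so rows that do not move let the fingers close, or fill a call up. It gives the time, the measured TCP pose, the force, the opening and the grip force at its end, in the units of the state.
- telemetry.get_obs(): the state, without advancing time (a new reading comes with each control period).
- optics.snapshot(name): name is "scene" or "top" or "wrist"; returns a dict with "color" (480x640x3 uint8, red, green, blue), "fx", "fy", "cx", "cy" (pixels), "R" (3x3) and "t" (3): a world point X has camera coordinates R X + t. Camera axes: x right, y down, z forward; pixel columns grow to the right and rows downward; lengths in mm; the calibration is good to about 2 mm. A picture is of the moment at which its call begins. There is no depth.
- r.close_job(): hands the job in; it is judged then, once.
The state is a dict: "t": time; "joint_pos": joint angles; "joint_velocities": joint speeds; "joint_torque": joint torques, N m; "tcp_pos": TCP position; "orientation": TCP orientation; "force": force on the tool from outside, world axes, zero at the start; "ft_torque": the same for the moment, N m; "finger_gap": finger opening in mm; "grip_force": force on a finger pad.
Only numpy, scipy, OpenCV 4.12 (cv2) and the standard library are available. Lean on these libraries where they do the work, as an engineer would, in place of code of your own. Each camera call takes 0.05 s, during which the arm holds its last target. There are 200 camera calls.

## Working session

There is one attempt and no reset: what is moved stays moved. The work goes in short steps, Python scripts to look and compute and a tool call to move; the robot and the scene stay as the last step left them, time stands still between calls to the robot, and variables do not carry over. Pictures are saved under pics/ and viewed, at most 10 in all, crops included, and the job is handed in when it is done.

Besides the shell and the picture viewer there is one more tool, called as name(argument=value, ...), one argument or row to a line, values as JSON. servo_tool: Moves the arm, as the interface text tells. Scaled input: -1 to 1 covers 200 mm each way for a shift and pi rad each way for a turn. Its arguments: {"type":"object","properties":{"plan":{"type":"array","items":{"type":"array","items":{"type":"array","items":{"type":"number","minimum":-1,"maximum":1}}}},"hand":{"type":"number"},"force":{"type":"number"}},"required":["plan"]}

```bash
mkdir -p pics
python3 - <<'E'
from workcell import telemetry, optics, r
import cv2,pickle
o=telemetry.get_obs();print({k:o[k] for k in('t','tcp_pos','orientation','finger_gap','force')})
S={}
for n in("scene","top"):
    s=optics.snapshot(n);S[n]=s;cv2.imwrite(f"pics/{n}0.png",s["color"][:,:,::-1]);print(n,s["fx"],s["cx"],s["cy"],s["R"],s["t"])
pickle.dump(S,open("s0.pkl","wb"))
E
```

```text
{'t': 0.0, 'tcp_pos': array([206.32439451, 589.32765309, 229.45035103]), 'orientation': array([ 9.85840479e-01, -1.67682198e-01, -1.40215819e-04,  1.10040537e-03]), 'finger_gap': 87.19652732291118, 'force': array([ 0.12039371,  1.26790513, -0.43090549])}
scene 451.990427667781 321.9672723307526 234.86733541972157 [[ 0.76531886 -0.64364435  0.00299787]
 [-0.39793264 -0.47680837 -0.78377509]
 [ 0.50590182  0.59864491 -0.62103754]] [-292.21134671  370.50763762  817.6358652 ]
top 446.6933491706207 316.0334181503831 237.43912800220568 [[ 0.01963788 -0.99975666  0.01004846]
 [-0.9970872  -0.02032431 -0.07351219]
 [ 0.07369853 -0.00857557 -0.99724369]] [ 132.18763187  526.97662871 1266.7874218 ]
```

View pics/scene0.png

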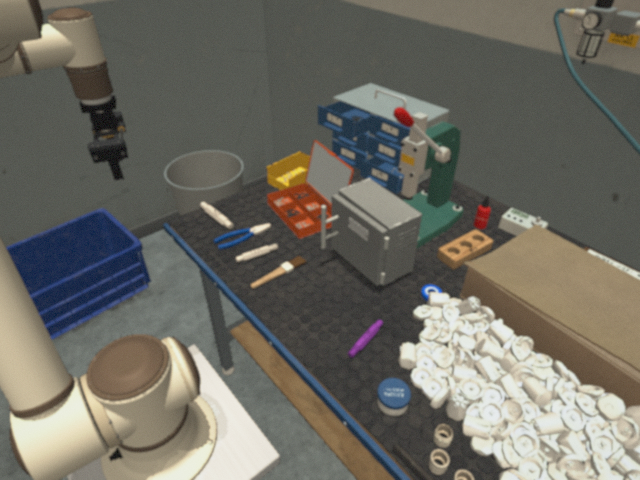

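View pics/top0.png

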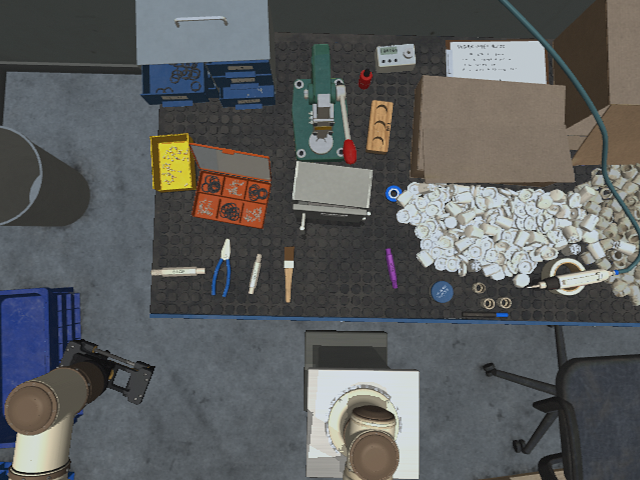

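The scene shows the cupboard at about (332,205) in the top view, with its handle at about (303,222). There are three gauge-like things in the top view: white at (178,271), white at (255,273) and purple at (391,267). Purple is excluded, and the smaller white one at (255,273) fits. I'll confirm that with a crop and measure it.

```bash
cat > h.py <<'E'
import numpy as np,cv2
def ray(s,px,z):
    R,t=np.array(s["R"]),np.array(s["t"]);c=-R.T@t
    d=R.T@np.array([(px[0]-s["cx"])/s["fx"],(px[1]-s["cy"])/s["fy"],1])
    return c+d*(z-c[2])/d[2]
def proj(s,X):
    c=np.array(s["R"])@np.array(X)+np.array(s["t"]);return np.array([s["fx"]*c[0]/c[2]+s["cx"],s["fy"]*c[1]/c[2]+s["cy"]])
E
python3 - <<'E'
import pickle;from h import *
S=pickle.load(open("s0.pkl","rb"));s=S["top"];im=s["color"]
hsv=cv2.cvtColor(im,cv2.COLOR_RGB2HSV)
m=((hsv[:,:,2]>150)&(hsv[:,:,1]<70)).astype(np.uint8)
for x0,y0,x1,y1 in[(150,255,210,290),(240,245,270,300)]:
    k=np.zeros_like(m);k[y0:y1,x0:x1]=m[y0:y1,x0:x1]
    c=max(cv2.findContours(k,0,2)[0],key=cv2.contourArea)
    p=c[:,0].astype(float)
    W=np.array([ray(s,q,8.5)[:2] for q in p],np.float32);print("top rect",cv2.minAreaRect(W),"px",p.min(0),p.max(0))
    v=np.linalg.svd(W-W.mean(0))[2][0];print("axis",v)
# roof
k=np.zeros_like(m);g=((hsv[:,:,2]>120)&(hsv[:,:,1]<40)).astype(np.uint8);k[158:225,286:380]=g[158:225,286:380]
c=max(cv2.findContours(k,0,2)[0],key=cv2.contourArea);W=np.array([ray(s,q,185)[:2] for q in c[:,0]],np.float32);print("roof",cv2.minAreaRect(W),cv2.boxPoints(cv2.minAreaRect(W)))
a=cv2.resize(im[150:300,230:380],(450,450),interpolation=2)[:,:,::-1]
b=cv2.resize(S["scene"]["color"][170:290,300:420],(350,350),interpolation=2)[:,:,::-1]
d=cv2.resize(im[245:300,150:270],(350,160),interpolation=2)[:,:,::-1];e=cv2.vconcat([b,d]);e=cv2.copyMakeBorder(e,0,0,0,0,0);a=cv2.copyMakeBorder(a,0,60,0,0,0)
cv2.imwrite("pics/crop1.png",cv2.hconcat([a,e]))
E
```

```text
top rect ((420.1080322265625, 538.95361328125), (22.94858169555664, 151.933837890625), 1.1296591758728027) px [151. 267.] [204. 275.]
axis [ 0.03613047 -0.9993471 ]
top rect ((417.1185302734375, 317.4542541503906), (14.666966438293457, 115.19287109375), 79.74526977539062) px [249. 254.] [260. 293.]
axis [-0.9844132   0.17587109]
roof ((647.9201049804688, 106.05927276611328), (196.1608428955078, 98.51424407958984), 84.58291625976562) [[589.6237     13.067017 ]
 [687.69794     3.7667694]
 [706.2165    199.05153  ]
 [608.1423    208.35178  ]]
```

View pics/crop1.png

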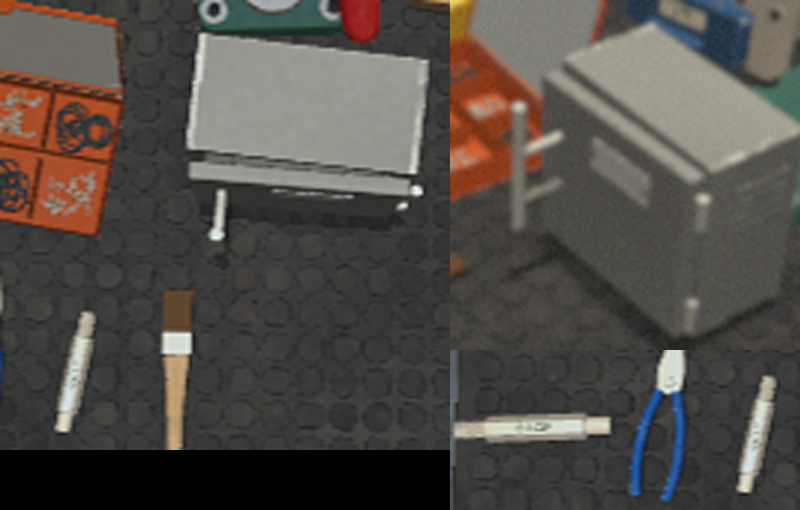

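The crop confirms that the white gauge at (255,273) is the smaller one (115 mm against 152 mm), lying left of the brush. The handle bar is at about (302,228) in the top view and (324,206) in the scene view.

Run:
```python
import pickle;from h import *
S=pickle.load(open("s0.pkl","rb"));s=S["top"];q=S["scene"]
P=[a["R"] for a in (s,q)]
def M(a): return np.array([[a["fx"],0,a["cx"]],[0,a["fy"],a["cy"]],[0,0,1]])@np.c_[a["R"],a["t"]]
X=cv2.triangulatePoints(M(s),M(q),np.array([[302.],[228.]]),np.array([[323.7],[206.]]))[:,0];print("tri",X[:3]/X[3])
print("ray180 top",ray(s,(302,228),180)," scene",ray(q,(323.7,206),180))
g=s["color"].min(2)
print(g[220:236,296:310]); print(q["color"].min(2)[200:216,316:332])
# door strip top edge corners from crop px
for n,p in dict(frontL=(190,178),frontR=(410,193),backL=(190,164),backR=(410,180),cap=(416,190)).items(): print(n,ray(s,(230+p[0]/3,150+p[1]/3),180))
# gauge in scene check
for z in (0,17):
  for e in (-1,1):
    p=np.array([417.1,317.5,z])+e*58*np.array([.984,-.176,0]);print("gauge",proj(q,p))
gm=q["color"].min(2)>110;k=np.zeros(gm.shape,np.uint8);k[235:268,230:283]=gm[235:268,230:283];c=max(cv2.findContours(k,0,2)[0],key=cv2.contourArea)
W=np.array([ray(q,p,8.5)[:2] for p in c[:,0]],np.float32);print(cv2.minAreaRect(W),c[:,0].min(0),c[:,0].max(0))
```

```text
tri [536.19093092 179.34129063 179.69821202]
ray180 top [535.42433433 179.90428936 180.        ]  scene [536.67140828 178.50949312 180.        ]
[[ 49  39  40  40  36  82 168 196 138  47  25  35  40  42]
 [ 47  41  40  40  37  86 176 199 132  44  28  36  41  42]
 [ 54  57  58  58  53 124 198 202 127  26  31  34  38  41]
 [ 52  45  51  56  49 118 195 199 125  37  41  57  59  60]
 [ 57  57  47  34  29 121 199 201 125  34  43  55  48  47]
 [ 58  58  60  55  49 124 196 187 101  31  44  54  58  61]
 [ 58  58  53  46 121 186 202 159  72  32  44  56  60  62]
 [ 53  49  47  80 170 220 217 196 121  28  46  57  57  57]
 [ 57  59  58 105 187 220 218 215 151  28  48  55  56  64]
 [ 51  59  58  66 168 221 220 177  67  30  41  56  65  65]
 [ 55  60  61  57  67  83  86  72  50  37  43  57  65  65]
 [ 56  61  62  61  61  62  62  63  57  44  47  62  65  65]
 [ 52  60  61  63  63  65  66  66  59  42  50  63  64  63]
 [ 54  60  62  64  65  65  67  68  59  46  41  52  63  62]
 [ 57  59  62  65  66  60  53  54  46  42  54  53  51  60]
 [ 53  52  60  63  57  46  39  40  42  53  61  57  48  54]]
[[ 19  28 
[... 856 characters left out ...]
 49]
 [ 34  26  31  31  49  75  97 104 101  89  69  52  37  32  26  55]
 [ 33  30  41  43  56  78  97 103 102  89  72  55  46  40  42  51]
 [ 33  44  49  58  56  77  98 104 103  84  71  59  53  49  42  61]]
frontL [582.32063769 202.82740787 180.        ]
frontR [573.48413222  17.24359271 180.        ]
backL [594.20285529 203.10519742 180.        ]
backR [584.51985439  17.36827197 180.        ]
cap [576.135399    12.20960773 180.        ]
gauge [235.9488777  261.69556505]
gauge [275.69151078 247.71905124]
gauge [235.20219504 256.85401933]
gauge [275.31331638 242.93668575]
((420.07232666015625, 318.1380615234375), (29.240880966186523, 118.74093627929688), 78.40769958496094) [236 244] [277 260]
```

servo_tool(
  plan=[
    [[0.21, 0.13, -0.015, 0, 0, 0], [0.21, 0.13, -0.015, 0, 0, 0], [0.21, 0.13, -0.015, 0, 0, 0], [0.21, 0.13, -0.015, 0, 0, 0], [0.21, 0.13, -0.015, 0, 0, 0], [0.21, 0.13, -0.015, 0, 0, 0], [0.21, 0.13, -0.015, 0, 0, 0], [0.21, 0.13, -0.015, 0, 0, 0], [0.21, 0.13, -0.015, 0, 0, 0], [0.21, 0.13, -0.015, 0, 0, 0]],
  ],
  hand=0.42,
  force=10,
)

```text
t: 1.1
tcp_pos: [517.7, 203.8, 260.4]
orientation: [0.986, -0.168, -0.0, 0.0]
force: [1.8, 0.3, -1.4]
finger_gap: 37.0
grip_force: 0.0
```

servo_tool(
  plan=[
    [[0, 0, 0, 0, 0, 0.0447], [0, 0, 0, 0, 0, 0.0447], [0, 0, 0, 0, 0, 0.0447], [0, 0, 0, 0, 0, 0.0447], [0, 0, 0, 0, 0, 0.0447], [0, 0, 0, 0, 0, 0.0447], [0, 0, 0, 0, 0, 0.0447], [0, 0, 0, 0, 0, 0], [0, 0, 0, 0, 0, 0], [0, 0, 0, 0, 0, 0]],
  ],
)

```text
t: 2.1
tcp_pos: [516.9, 205.6, 260.4]
orientation: [0.791, -0.612, -0.0, 0.0]
force: [-0.6, -0.0, -0.1]
finger_gap: 36.6
grip_force: 0.0
```

servo_tool(
  plan=[
    [[0.075, -0.03, 0, 0, 0, 0], [0.075, -0.03, 0, 0, 0, 0], [0, 0, 0.067, 0, 0, 0], [0, 0, 0.067, 0, 0, 0], [0, 0, 0.067, 0, 0, 0], [0, 0, 0.067, 0, 0, 0], [0, 0, 0.067, 0, 0, 0], [0, 0, 0.067, 0, 0, 0], [0, 0, 0.067, 0, 0, 0], [0, 0, 0.067, 0, 0, 0]],
  ],
)

```text
t: 3.1
tcp_pos: [536.5, 179.1, 152.8]
orientation: [0.79, -0.613, 0.0, 0.0]
force: [0.6, -0.1, -0.4]
finger_gap: 36.5
grip_force: 0.0
```

Run:
```python
from workcell import optics
import cv2
I=[]
s=optics.snapshot("wrist")["color"];I.append(cv2.resize(s,(400,300)))
q=optics.snapshot("scene")["color"][130:280,260:460];I.append(cv2.resize(q,(400,300)))
cv2.imwrite("pics/w1.png",cv2.hconcat(I)[:,:,::-1])
```

```text
(no output)
```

View pics/w1.png

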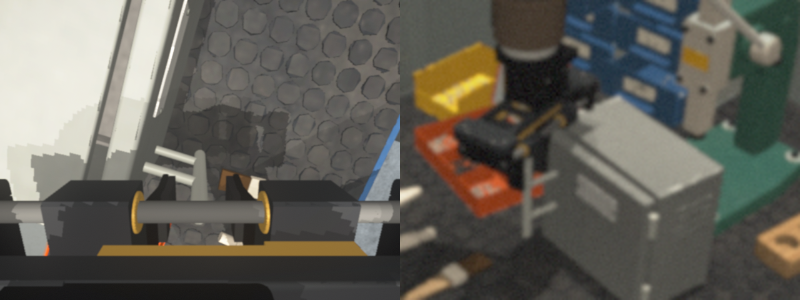

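Both views show the bar centred between the fingers, at wrist pixel (200,175). I'll close to a loose cage and pull.

servo_tool(
  plan=[
    [[0, 0, 0, 0, 0, 0], [0, 0, 0, 0, 0, 0], [0, 0, 0, 0, 0, 0], [0.0011, 0.0431, 0, 0, 0, -0.0159], [0.0011, 0.0431, 0, 0, 0, -0.0159], [0.0011, 0.0431, 0, 0, 0, -0.0159], [0.0011, 0.0431, 0, 0, 0, -0.0159], [0.0011, 0.0431, 0, 0, 0, -0.0159], [0.0011, 0.0431, 0, 0, 0, -0.0159], [0.0011, 0.0431, 0, 0, 0, -0.0159]],
  ],
  hand=0.19,
)

```text
t: 4.2
tcp_pos: [482.0, 155.1, 154.2]
orientation: [0.885, -0.465, 0.001, -0.001]
force: [1.3, 0.6, -0.8]
finger_gap: 16.1
grip_force: 0.5
```

servo_tool(
  plan=[
    [[0.0011, 0.0431, 0, 0, 0, -0.0159], [0.0011, 0.0431, 0, 0, 0, -0.0159], [0.0011, 0.0431, 0, 0, 0, -0.0159], [0.0011, 0.0431, 0, 0, 0, -0.0159], [0.0011, 0.0431, 0, 0, 0, -0.0159], [0.0011, 0.0431, 0, 0, 0, -0.0159], [0.0011, 0.0431, 0, 0, 0, -0.0159], [0.0011, 0.0431, 0, 0, 0, -0.0159], [0, 0, 0, 0, 0, 0], [0, 0, 0, 0, 0, 0]],
  ],
)

```text
t: 5.2
tcp_pos: [434.0, 105.7, 153.9]
orientation: [0.959, -0.282, 0.0, -0.0]
force: [0.6, -0.7, -0.2]
finger_gap: 16.5
grip_force: 0.0
```

Run:
```python
from workcell import optics
import cv2,pickle
w=optics.snapshot("wrist")["color"];s=optics.snapshot("top");pickle.dump(s,open("s1.pkl","wb"))
a=cv2.resize(w,(400,300));b=cv2.resize(s["color"][140:290,230:430],(400,300))
cv2.imwrite("pics/w2.png",cv2.hconcat([a,b])[:,:,::-1])
```

```text
(no output)
```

View pics/w2.png

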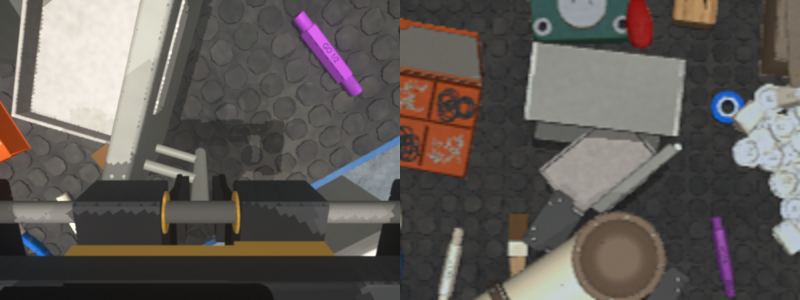

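The door follows, and the bar stays centred in the wrist view at (200,175). I'll continue opening.

servo_tool(
  plan=[
    [[0.0021, 0.0603, 0, 0, 0, -0.0223], [0.0021, 0.0603, 0, 0, 0, -0.0223], [0.0021, 0.0603, 0, 0, 0, -0.0223], [0.0021, 0.0603, 0, 0, 0, -0.0223], [0.0021, 0.0603, 0, 0, 0, -0.0223], [0.0021, 0.0603, 0, 0, 0, -0.0223], [0.0021, 0.0603, 0, 0, 0, -0.0223], [0.0021, 0.0603, 0, 0, 0, -0.0223], [0.0021, 0.0603, 0, 0, 0, -0.0223], [0, 0, 0, 0, 0, 0]],
  ],
)

```text
t: 6.3
tcp_pos: [406.9, 1.7, 153.4]
orientation: [1.0, 0.029, -0.0, 0.0]
force: [0.3, -0.1, -1.3]
finger_gap: 16.8
grip_force: 0.0
```

servo_tool(
  plan=[
    [[0, 0, 0, 0, 0, 0], [0, 0, 0, 0, 0, 0], [0, 0, 0, 0, 0, 0], [0, 0, 0, 0, 0, 0], [0, 0, -0.1, 0, 0, 0], [0, 0, -0.2, 0, 0, 0], [0, 0, -0.2, 0, 0, 0], [0, 0, 0, 0, 0, 0], [0, 0, 0, 0, 0, 0], [0, 0, 0, 0, 0, 0]],
  ],
  hand=0.3,
)

```text
t: 7.3
tcp_pos: [405.8, 2.1, 252.2]
orientation: [1.0, 0.03, -0.001, 0.0]
force: [0.3, -0.0, 0.3]
finger_gap: 25.4
grip_force: 0.0
```

servo_tool(
  plan=[
    [[0.022, -0.225, 0, 0, 0, 0], [0.022, -0.225, 0, 0, 0, 0], [0.022, -0.225, 0, 0, 0, 0], [0.022, -0.225, 0, 0, 0, 0], [0.022, -0.225, 0, 0, 0, 0], [0.022, -0.225, 0, 0, 0, 0], [0.022, -0.225, 0, 0, 0, 0], [0, 0, 0, 0, 0, 0.0375], [0, 0, 0, 0, 0, 0.0375], [0, 0, 0, 0, 0, 0]],
  ],
  hand=0.55,
)

```text
t: 8.3
tcp_pos: [417.9, 318.4, 251.3]
orientation: [0.996, -0.087, -0.001, 0.002]
force: [-0.5, 0.6, 0.5]
finger_gap: 47.9
grip_force: 0.0
```

Run:
```python
from workcell import optics,telemetry
import pickle;from h import *
o=telemetry.get_obs();print(o["tcp_pos"],o["orientation"])
w=optics.snapshot("wrist");s=optics.snapshot("top");q=optics.snapshot("scene");pickle.dump((w,s,q),open("s2.pkl","wb"))
im=w["color"];hsv=cv2.cvtColor(im,cv2.COLOR_RGB2HSV)
p=proj(w,(418,318,8.5));print("exp px",p)
m=((hsv[:,:,2]>150)&(hsv[:,:,1]<70)).astype(np.uint8)
for c in cv2.findContours(m,0,2)[0]:
    if cv2.contourArea(c)>500:
        W=np.array([ray(w,x,8.5)[:2] for x in c[:,0]],np.float32);print(cv2.contourArea(c),c[:,0].mean(0),cv2.minAreaRect(W))
a=cv2.resize(im,(400,300));b=cv2.resize(s["color"][140:290,230:430],(400,300))
cv2.imwrite("pics/w3.png",cv2.hconcat([a,b])[:,:,::-1])
```

```text
[417.89451569 318.38538586 251.25341824] [ 0.99617911 -0.08730813 -0.00117124  0.0017601 ]
exp px [320.57640444 204.1456606 ]
4273.0 [313.23584906 375.95283019] ((214.1313934326172, 353.4119873046875), (198.43341064453125, 49.65153121948242), 79.88265991210938)
2341.5 [594.36       288.06666667] ((259.7759704589844, 35.532413482666016), (64.74279022216797, 102.02567291259766), 0.047787345945835114)
3143.0 [116.21333333 238.76      ] ((418.4844055175781, 543.5323486328125), (27.658384323120117, 161.2592010498047), 2.9994099140167236)
1719.5 [320.7027027  200.83783784] ((416.2097473144531, 317.4534912109375), (19.674518585205078, 117.78649139404297), 79.62519073486328)
651.5 [408.41666667 161.61111111] ((444.7503662109375, 221.63671875), (29.855236053466797, 27.128000259399414), 89.82322692871094)
2887.0 [ 22.38167939 199.01526718] ((481.87139892578125, 618.7789306640625), (48.99776840209961, 123.8392333984375), 67.13469696044922)
1338.0 [226.03225806 153.85483871] ((485.77447509765625, 403.025390625), (28.361555099487305, 64.05352783203125), 76.69078826904297)
6784.0 [596.53488372  85.54651163] ((486.9026184082031, 7.9392852783203125), (64.53788757324219, 133.61474609375), 76.65658569335938)
```

View pics/w3.png

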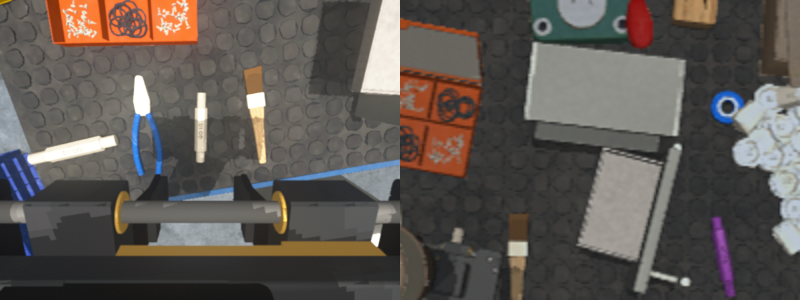

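The gauge (wrist (320,201)) sits between the fingers and the door stands wide open, with the tray in clear view of the top camera. I'll descend and grasp, and measure the tray.

servo_tool(
  plan=[
    [[0, 0.003, 0.2, 0, 0, 0], [0, 0, 0.2, 0, 0, 0], [0, 0, 0.2, 0, 0, 0], [0, 0, 0.2, 0, 0, 0], [0, 0, 0.2, 0, 0, 0], [0, 0, 0.1, 0, 0, 0], [0, 0, 0.06, 0, 0, 0], [0, 0, 0.04, 0, 0, 0], [0, 0, 0, 0, 0, 0], [0, 0, 0, 0, 0, 0]],
  ],
)

```text
t: 9.45
tcp_pos: [419.0, 318.5, 14.3]
orientation: [0.996, -0.088, 0.001, -0.001]
force: [-0.4, 0.1, 0.8]
finger_gap: 47.9
grip_force: 0.0
```

servo_tool(
  plan=[
    [[0, 0, 0, 0, 0, 0], [0, 0, 0, 0, 0, 0], [0, 0, 0, 0, 0, 0], [0, 0, 0, 0, 0, 0], [0, 0, 0, 0, 0, 0], [0, 0, 0, 0, 0, 0], [0, 0, 0, 0, 0, 0], [0, 0, 0, 0, 0, 0], [0, 0, 0, 0, 0, 0], [0, 0, 0, 0, 0, 0]],
  ],
  hand=0,
  force=20,
)

```text
t: 10.45
tcp_pos: [418.5, 317.9, 13.6]
orientation: [0.996, -0.088, 0.0, -0.0]
force: [-0.4, -1.1, 5.5]
finger_gap: 17.8
grip_force: 20.0
```

Run:
```python
import pickle;from h import *
w,s,q=pickle.load(open("s2.pkl","rb"));im=s["color"]
hsv=cv2.cvtColor(im,cv2.COLOR_RGB2HSV);x0,y0,x1,y1=315,210,364,270
g=((hsv[:,:,2]>135)&(hsv[:,:,1]<45)).astype(np.uint8);k=np.zeros_like(g);k[y0:y1,x0:x1]=g[y0:y1,x0:x1]
for c in cv2.findContours(k,0,2)[0]:
    if cv2.contourArea(c)>150:
        for z in(125,140,180):
            W=np.array([ray(s,p,z)[:2] for p in c[:,0]],np.float32);print(z,cv2.contourArea(c),c[:,0].min(0),c[:,0].max(0),cv2.minAreaRect(W))
# handle top, hinge cap, free top edge from crop px(/2)
for n,p in dict(handle=(684,282),cap=(676,148),free=(642,287)).items(): print(n,ray(s,(230+(p[0]-400)/2,140+p[1]/2),180))
```

```text
125 1315.0 [319 216] [359 269] ((504.682861328125, 82.7423095703125), (79.72908782958984, 129.0404815673828), 76.34298706054688)
140 1315.0 [319 216] [359 269] ((503.72344970703125, 83.6479721069336), (78.71187591552734, 127.3941421508789), 76.34298706054688)
180 1315.0 [319 216] [359 269] ((501.1651611328125, 86.0631103515625), (75.99933624267578, 123.00390625), 76.34298706054688)
handle [405.94020516   1.99577604 180.        ]
cap [574.40305708  13.87843989 180.        ]
free [398.70161512  54.46454226 180.        ]
```

servo_tool(
  plan=[
    [[0, 0, -0.05, 0, 0, 0], [0, 0, -0.1, 0, 0, 0], [0, 0, -0.18, 0, 0, 0], [0, 0, -0.2, 0, 0, 0], [0, 0, -0.2, 0, 0, 0], [0, 0, -0.15, 0, 0, 0], [0, 0, -0.05, 0, 0, 0], [0, 0, 0, 0, 0, 0], [0.04, 0.07, 0, 0, 0, 0], [0.08, 0.14, 0, 0, 0, 0]],
  ],
)

```text
t: 11.45
tcp_pos: [433.9, 271.7, 197.0]
orientation: [0.996, -0.086, -0.001, 0.002]
force: [0.0, -0.0, -1.6]
finger_gap: 18.0
grip_force: 20.0
```

servo_tool(
  plan=[
    [[0.09, 0.155, 0, 0, 0, 0], [0.09, 0.155, 0, 0, 0, 0], [0.09, 0.155, 0, 0, 0, 0], [0.09, 0.155, 0, 0, 0, 0], [0.08, 0.135, 0, 0, 0, 0], [0.05, 0.085, 0, 0, 0, 0], [0.02, 0.035, 0, 0, 0, 0], [0, 0, 0, 0, 0, 0.021], [0, 0, 0, 0, 0, 0], [0, 0, 0, 0, 0, 0]],
  ],
)

```text
t: 12.45
tcp_pos: [504.0, 82.2, 198.3]
orientation: [0.993, -0.12, -0.001, 0.0]
force: [-0.0, 0.7, -0.6]
finger_gap: 18.2
grip_force: 20.0
```

Run:
```python
from workcell import optics
import cv2
w=optics.snapshot("wrist")["color"];s=optics.snapshot("scene")["color"][130:280,260:460]
cv2.imwrite("pics/w4.png",cv2.hconcat([cv2.resize(w,(400,300)),cv2.resize(s,(400,300))])[:,:,::-1])
```

```text
(no output)
```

View pics/w4.png

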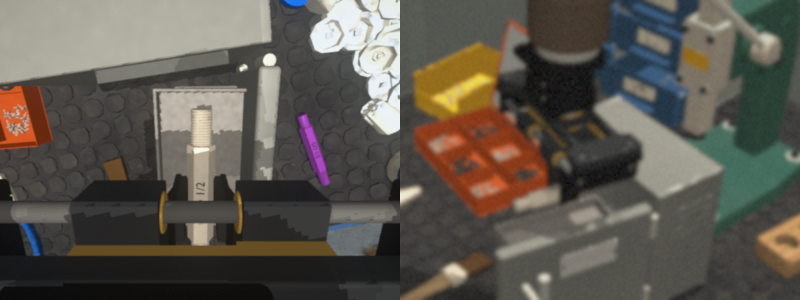

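The gauge is held centred and parallel over the tray: in the wrist view the tray spans columns 155–245 and the gauge is at column 202. I'll lower it and release with a narrow opening.

servo_tool(
  plan=[
    [[0, 0, 0.08, 0, 0, 0], [0, 0, 0.08, 0, 0, 0], [0, 0, 0.06, 0, 0, 0], [0, 0, 0.03, 0, 0, 0], [0, 0, 0.02, 0, 0, 0], [0, 0, 0.01, 0, 0, 0], [0, 0, 0.008, 0, 0, 0], [0, 0, 0.006, 0, 0, 0], [0, 0, 0, 0, 0, 0], [0, 0, 0, 0, 0, 0]],
  ],
)

```text
t: 13.55
tcp_pos: [504.7, 82.2, 140.8]
orientation: [0.993, -0.12, 0.0, -0.0]
force: [0.0, 1.3, -0.8]
finger_gap: 17.9
grip_force: 20.0
```

servo_tool(
  plan=[
    [[0, 0, 0.005, 0, 0, 0], [0, 0, 0.005, 0, 0, 0], [0, 0, 0, 0, 0, 0], [0, 0, 0, 0, 0, 0], [0, 0, 0, 0, 0, 0], [0, 0, 0, 0, 0, 0], [0, 0, 0, 0, 0, 0], [0, 0, 0, 0, 0, 0], [0, 0, 0, 0, 0, 0], [0, 0, 0, 0, 0, 0]],
  ],
)

```text
t: 14.55
tcp_pos: [504.6, 82.2, 138.6]
orientation: [0.993, -0.12, 0.0, -0.0]
force: [0.1, 0.4, 0.2]
finger_gap: 18.2
grip_force: 20.0
```

servo_tool(
  plan=[
    [[0, 0, 0, 0, 0, 0], [0, 0, 0, 0, 0, 0], [0, 0, 0, 0, 0, 0], [0, 0, 0, 0, 0, 0], [0, 0, 0, 0, 0, 0], [0, 0, 0, 0, 0, 0], [0, 0, 0, 0, 0, 0], [0, 0, 0, 0, 0, 0], [0, 0, 0, 0, 0, 0], [0, 0, 0, 0, 0, 0]],
  ],
  hand=0.36,
)

```text
t: 15.55
tcp_pos: [504.6, 82.2, 138.6]
orientation: [0.993, -0.121, 0.0, 0.0]
force: [-0.6, 0.5, 0.1]
finger_gap: 31.1
grip_force: 0.0
```

servo_tool(
  plan=[
    [[0, 0, -0.05, 0, 0, 0], [0, 0, -0.15, 0, 0, 0], [0, 0, -0.2, 0, 0, 0], [0, 0, -0.15, 0, 0, 0], [0, 0, -0.05, 0, 0, 0], [0, 0, 0, 0, 0, 0], [0, 0, 0, 0, 0, 0], [0, 0, 0, 0, 0, 0], [0, 0, 0, 0, 0, 0], [0, 0, 0, 0, 0, 0]],
  ],
)

```text
t: 16.55
tcp_pos: [504.3, 82.1, 257.6]
orientation: [0.993, -0.12, -0.001, 0.001]
force: [-0.1, -0.3, 0.1]
finger_gap: 31.5
grip_force: 0.0
```

Run:
```python
from workcell import optics
from h import *
w=optics.snapshot("wrist")
im=w["color"]
hsv=cv2.cvtColor(im,cv2.COLOR_RGB2HSV)
cv2.imwrite("pics/w5.png",cv2.resize(im,(560,420))[:,:,::-1])
print("tray centre px (560 scale)",proj(w,(504.5,82,125))*.875)
```

```text
tray centre px (560 scale) [280.71960056 201.4936267 ]
```

View pics/w5.png

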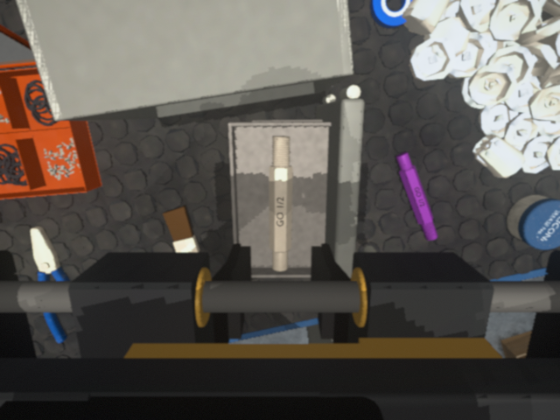

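The gauge lies centred and lengthwise in the tray, from (281,135) to (281,272). Next I go back to the handle to close the door.

servo_tool(
  plan=[
    [[-0.0955, 0.1264, 0, 0, 0, 0], [-0.0955, 0.1264, 0, 0, 0, 0], [-0.0955, 0.1264, 0, 0, 0, 0], [-0.0955, 0.1264, 0, 0, 0, 0], [0, 0, 0, 0, 0, -0.0319], [0, 0, 0, 0, 0, -0.0319], [0, 0, 0, 0, 0, -0.0319], [0, 0, 0, 0, 0, 0], [0, 0, 0, 0, 0, 0], [0, 0, 0, 0, 0, 0]],
  ],
  hand=0.42,
)

```text
t: 17.6
tcp_pos: [406.2, 2.3, 258.5]
orientation: [1.0, 0.029, -0.0, 0.0]
force: [0.4, -0.0, 0.2]
finger_gap: 36.5
grip_force: 0.0
```

servo_tool(
  plan=[
    [[0, 0, 0.1, 0, 0, 0], [0, 0, 0.1, 0, 0, 0], [0, 0, 0.1, 0, 0, 0], [0, 0, 0.08, 0, 0, 0], [0, 0, 0.08, 0, 0, 0], [0, 0, 0.06, 0, 0, 0], [0, 0, 0, 0, 0, 0], [0, 0, 0, 0, 0, 0], [0, 0, 0, 0, 0, 0], [0, 0, 0, 0, 0, 0]],
  ],
)

```text
t: 18.6
tcp_pos: [406.7, 2.5, 155.3]
orientation: [1.0, 0.029, 0.001, -0.0]
force: [-0.4, -0.2, 0.0]
finger_gap: 36.6
grip_force: 0.0
```

servo_tool(
  plan=[
    [[0, 0, 0, 0, 0, 0], [0, 0, 0, 0, 0, 0], [0, 0, 0, 0, 0, 0], [0, 0, 0, 0, 0, 0], [0, 0, 0, 0, 0, 0], [0, 0, 0, 0, 0, 0], [0, 0, 0, 0, 0, 0], [0, 0, 0, 0, 0, 0], [0, 0, 0, 0, 0, 0], [0, 0, 0, 0, 0, 0]],
  ],
  hand=0.18,
)

```text
t: 19.6
tcp_pos: [406.2, 2.3, 154.5]
orientation: [1.0, 0.03, 0.0, 0.0]
force: [0.9, 0.5, 0.5]
finger_gap: 15.7
grip_force: 0.0
```

servo_tool(
  plan=[
    [[0, -0.0086, 0, 0, 0, 0.0032], [0.0002, -0.0172, 0, 0, 0, 0.0064], [0.0004, -0.0259, 0, 0, 0, 0.0095], [0.0007, -0.0345, 0, 0, 0, 0.0127], [0.0007, -0.0345, 0, 0, 0, 0.0127], [0.0007, -0.0345, 0, 0, 0, 0.0127], [0.0007, -0.0345, 0, 0, 0, 0.0127], [0.0007, -0.0345, 0, 0, 0, 0.0127], [0.0007, -0.0345, 0, 0, 0, 0.0127], [0.0007, -0.0345, 0, 0, 0, 0.0127]],
  ],
)

```text
t: 20.6
tcp_pos: [412.1, 60.4, 154.4]
orientation: [0.99, -0.141, -0.001, 0.0]
force: [-0.8, -0.9, 0.6]
finger_gap: 15.5
grip_force: 0.6
```

servo_tool(
  plan=[
    [[0.0007, -0.0345, 0, 0, 0, 0.0127], [0.0007, -0.0345, 0, 0, 0, 0.0127], [0.0007, -0.0345, 0, 0, 0, 0.0127], [0.0007, -0.0345, 0, 0, 0, 0.0127], [0.0007, -0.0345, 0, 0, 0, 0.0127], [0.0007, -0.0345, 0, 0, 0, 0.0127], [0.0007, -0.0345, 0, 0, 0, 0.0127], [0.0007, -0.0345, 0, 0, 0, 0.0127], [0.0007, -0.0345, 0, 0, 0, 0.0127], [0.0007, -0.0345, 0, 0, 0, 0.0127]],
  ],
)

```text
t: 21.6
tcp_pos: [443.6, 121.2, 154.2]
orientation: [0.942, -0.334, -0.001, 0.001]
force: [-1.1, 0.0, 0.3]
finger_gap: 15.8
grip_force: 0.6
```

servo_tool(
  plan=[
    [[0.0007, -0.0345, 0, 0, 0, 0.0127], [0.0007, -0.0345, 0, 0, 0, 0.0127], [0.0007, -0.0345, 0, 0, 0, 0.0127], [0.0007, -0.0345, 0, 0, 0, 0.0127], [0.0007, -0.0345, 0, 0, 0, 0.0127], [0.0007, -0.0345, 0, 0, 0, 0.0127], [0.0007, -0.0345, 0, 0, 0, 0.0127], [0.0007, -0.0345, 0, 0, 0, 0.0127], [0.0004, -0.0259, 0, 0, 0, 0.0095], [0.0002, -0.0172, 0, 0, 0, 0.0064]],
  ],
)

```text
t: 22.6
tcp_pos: [492.5, 162.6, 154.2]
orientation: [0.865, -0.501, -0.0, 0.0]
force: [-0.6, 0.7, -0.7]
finger_gap: 15.7
grip_force: 0.5
```

servo_tool(
  plan=[
    [[0.0004, -0.0259, 0, 0, 0, 0.0095], [0.0004, -0.0259, 0, 0, 0, 0.0095], [0.0004, -0.0259, 0, 0, 0, 0.0095], [0.0004, -0.0259, 0, 0, 0, 0.0095], [0.0004, -0.0259, 0, 0, 0, 0.0095], [0.0004, -0.0259, 0, 0, 0, 0.0095], [0.0004, -0.0259, 0, 0, 0, 0.0095], [0.0004, -0.0259, 0, 0, 0, 0.0095], [0.0002, -0.0172, 0, 0, 0, 0.0064], [0.0001, -0.0086, 0, 0, 0, 0.0032]],
  ],
)

```text
t: 23.6
tcp_pos: [536.1, 180.0, 154.6]
orientation: [0.79, -0.613, 0.0, -0.0]
force: [-1.6, 0.4, 0.6]
finger_gap: 15.6
grip_force: 0.5
```

servo_tool(
  plan=[
    [[0, -0.0043, 0, 0, 0, 0], [0, -0.0043, 0, 0, 0, 0], [0, -0.0043, 0, 0, 0, 0], [0, -0.0043, 0, 0, 0, 0], [0, -0.0043, 0, 0, 0, 0], [0, 0, 0, 0, 0, 0], [0, 0, 0, 0, 0, 0], [0, 0, 0, 0, 0, 0], [0, 0, 0, 0, 0, 0], [0, 0, 0, 0, 0, 0]],
  ],
)

```text
t: 24.6
tcp_pos: [539.9, 180.9, 154.6]
orientation: [0.791, -0.612, 0.0, -0.0]
force: [-0.8, 0.3, 0.3]
finger_gap: 15.7
grip_force: 0.0
```

servo_tool(
  plan=[
    [[0, -0.005, 0, 0, 0, 0], [0, -0.005, 0, 0, 0, 0], [0, -0.005, 0, 0, 0, 0], [0, -0.005, 0, 0, 0, 0], [0, 0, 0, 0, 0, 0], [0, 0, 0, 0, 0, 0], [0, 0, 0, 0, 0, 0], [0, 0, 0, 0, 0, 0], [0, 0, 0, 0, 0, 0], [0, 0, 0, 0, 0, 0]],
  ],
)

```text
t: 25.6
tcp_pos: [543.7, 182.0, 154.6]
orientation: [0.791, -0.612, 0.0, -0.0]
force: [-0.0, -0.8, 0.3]
finger_gap: 15.7
grip_force: 0.0
```

servo_tool(
  plan=[
    [[0, -0.005, 0, 0, 0, 0], [0, -0.005, 0, 0, 0, 0], [0, -0.005, 0, 0, 0, 0], [0, 0, 0, 0, 0, 0], [0, 0, 0, 0, 0, 0], [0, 0, 0, 0, 0, 0], [0, 0, 0, 0, 0, 0], [0, 0, 0, 0, 0, 0], [0, 0, 0, 0, 0, 0], [0, 0, 0, 0, 0, 0]],
  ],
)

```text
t: 26.6
tcp_pos: [544.9, 182.2, 154.4]
orientation: [0.791, -0.612, -0.001, 0.002]
force: [-6.0, 0.4, 3.9]
finger_gap: 15.8
grip_force: 2.7
```

Run:
```python
from workcell import optics
import cv2
w=optics.snapshot("wrist")["color"];s=optics.snapshot("scene")["color"][160:290,300:430]
cv2.imwrite("pics/w6.png",cv2.hconcat([cv2.resize(w,(480,360)),cv2.resize(s,(320,360))])[:,:,::-1])
```

```text
(no output)
```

View pics/w6.png

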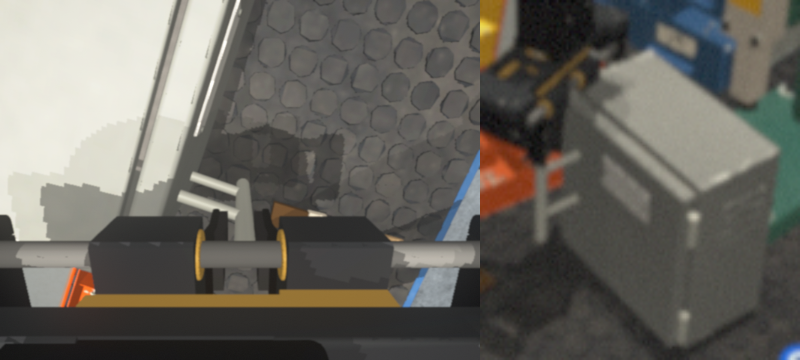

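The stop is reached: a reaction of about 6 N, and the door is flush in both views. I'll back off, open and lift away.

servo_tool(
  plan=[
    [[0, 0.005, 0, 0, 0, 0], [0, 0.005, 0, 0, 0, 0], [0, 0.003, 0, 0, 0, 0], [0, 0, 0, 0, 0, 0], [0, 0, 0, 0, 0, 0], [0, 0, 0, 0, 0, 0], [0, 0, 0, 0, 0, 0], [0, 0, 0, 0, 0, 0], [0, 0, 0, 0, 0, 0], [0, 0, 0, 0, 0, 0]],
  ],
  hand=0.36,
)

```text
t: 27.7
tcp_pos: [544.1, 182.1, 154.5]
orientation: [0.791, -0.612, 0.0, 0.0]
force: [0.9, 0.5, -0.1]
finger_gap: 31.2
grip_force: 0.0
```

servo_tool(
  plan=[
    [[0, 0, -0.05, 0, 0, 0], [0, 0, -0.1, 0, 0, 0], [0, 0, -0.2, 0, 0, 0], [0, 0, -0.2, 0, 0, 0], [0, 0, -0.1, 0, 0, 0], [0, 0, 0, 0, 0, 0], [0, 0, 0, 0, 0, 0], [0, 0, 0, 0, 0, 0], [0, 0, 0, 0, 0, 0], [0, 0, 0, 0, 0, 0]],
  ],
)

```text
t: 28.7
tcp_pos: [543.8, 181.9, 283.5]
orientation: [0.791, -0.612, -0.0, 0.001]
force: [-0.5, -0.3, 0.0]
finger_gap: 31.0
grip_force: 0.0
```

Run:
```python
from workcell import optics,telemetry
from h import *
import pickle
q=optics.snapshot("scene");o=telemetry.get_obs();print(o["t"],o["tcp_pos"],o["force"])
print(proj(q,(541.5,181,180)))
g=q["color"].min(2)[195:212,316:336];print(g)
```

```text
28.75 [543.85622747 181.94635103 283.69009051] [ 0.16102082 -0.15058383 -0.6991806 ]
[324.56287208 204.81297671]
[[ 24  33  33  48  62  78  96 110 118 118 117 122 121 121 122 119 117 104
   96  85]
 [ 24  29  33  44  39  57  69  91 108 119 119 120 118 120 120 120 116  99
   81  75]
 [ 22  14  20  21  38  45  58  64  95 106 114 119 121 121 118 119 118  94
   80  71]
 [ 27  27  24  28  33  35  40  53  71  83 103 117 120 118 115 121 113  97
   75  68]
 [ 19  22  19  30  23  25  29  44  57  70  84 104 113 118 119 122 112  98
   75  66]
 [ 29  17  27  25  26  13  37  38  48  52  68  83  99 110 117 122 114  98
   77  65]
 [ 30  32  17  18  19  20  29  33  34  43  51  62  81 106 116 121 115 100
   75  69]
 [ 39  38  30  30  12  11  23  29  32  41  46  49  62  84 103 111 111  96
   75  66]
 [ 61  55  39  29  26  27  40  46  51  50  56  49  56  62  83 101 106  98
   77  70]
 [ 82  78  64  42  29  35  58  75  87  85  78  62  51  52  61  78  90  91
   70  65]
 [ 97  94  77  53  40  40  70  91 105 106  94  76  52  53  52  59  74  71
   71  68]
 [102  95  82  65  41  41  68  95 106 109  97  81  52  37  36  38  51  63
   69  68]
 [ 82  79  71  54  30  42  68  93 103 107 102  76  48  18  30  34  49  55
   59  63]
 [ 56  57  49  38  29  42  69  92 102 102  99  75  50  18  11  30  36  56
   66  64]
 [ 38  37  28  21  38  38  68  90 101 102 101  77  45  25  25  13  37  53
   63  71]
 [ 24  27  22  20  26  44  74  95 102 100  97  78  49  26  30  27  32  51
   58  66]
 [ 34  20  14  24  29  47  72  92  99 104 100  73  47  24  22  30  41  55
   65  70]]
```

```bash
python3 -c "
from workcell import r
print(r.close_job())"
```

```text
the job is handed in; nothing more can be done
None
```

The door is shut against its stop with the gauge laid in the tray, and the job is handed in at about 29 s. I saw the gauge centred and lengthwise before closing but couldn't see it with the door shut, and no verdict was returned.

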